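Work the tube block free of its heater tray

ROBOT

A 7-joint arm with a two-finger parallel gripper is mounted at the origin on a cart in front of the work surface, level with it; the furniture and walls round the work are solid. World frame = base frame: x ahead of the robot, y to its left, z up, the work surface at z = 0. Lengths are in mm, angles in rad, forces in N, time in s.
With the tool pointing down it reaches from about 400 to 850 mm from the base axis. Payload 10.4 kg.
Tool frame: the origin (TCP) lies at the very end of the fingers, on their centre line; the grasp point (between the pads) lies manip.hold_point_z behind it (manip.hold_point_z is the distance from the TCP to the grasp point, in mm); z points along the fingers, y is the line along which they close (so a half turn about z gives the same grasp; the last joint's range is limited). The gripper opens to 87 mm and grips with 3 to 60 N. Pads are 19 mm wide; open, the fingers measure 117 mm over their backs; the gripper's body (75 mm by 190 mm) begins 51 mm behind the grasp point.
Start: joints at [1.141, 0.332, -0.065, 1.46, 0.022, 1.35, -0.088], TCP at [247.319, -574.008, 222.576] pointing down, gripper open.
Joint ranges: [-2.6, 2.6], [-0.5, 2.12], [-1.47, 1.34], [0.16, 2.42], [-1.27, 4.41], [0.06, 2.06], [-2.6, 2.6]. Speed limits (rad/s): [2.22, 2.22, 2.79, 2.79, 3.14, 3.14, 3.14].

INTERFACE

Orientations are given as a unit quaternion [w, x, y, z].
In Python, from plant import manip gives the robot as it stands. The module is installed in compiled form; this text tells all that it offers.
- The arm moves only by the tool move_arm, never from a script. Its argument "steps" is a list of rows, each a list of 7 numbers: the shift along the tool's x, y, z normalised to -1 to 1, where 1 is 0.12 m, then the turn, a rotation vector about the tool's x, y, z normalised to -1 to 1, where 1 is 360 degrees, then the opening, from -1 (shut) to 1 (fully open). In form: [[x, y, z, ax, ay, az, fingers], ...]. A call has 1 to 5 rows; each row shifts and turns the commanded pose from where the row before left it, along the tool's axes as they then stand; what a row does not reach is not made up. A row lasts 1/8 s, in which the tool goes at most 62.5 mm and 10.7 degrees, less where a joint would pass 70% of its speed; a pose out of reach is approached as far as the arm can. A call with a number of a shift or a turn outside -1 to 1 is refused whole. A call with a gripper value outside its range is refused whole. The fingers move at their own pace and stop on an object; "force" is the grip in N (left out, the last holds). Time passes only in rows, so rows that do not move let the fingers close. It gives the time, the measured TCP pose, the force, the opening and the grip force at its end, in the units of the state.
- manip.state(): the state, without advancing time (a new reading comes with each control period).
- manip.grab_frame(name): name is "scene" or "top" or "wrist"; returns the picture (400x640x3 uint8, red, green, blue); there is no depth.
- manip.camera_params(name): a dict with "intrinsics" (3x3 intrinsics, pixels), "R" (3x3) and "t" (3): a world point X has camera coordinates R X + t. Camera axes: x right, y down, z forward; pixel columns grow to the right and rows downward; lengths in mm; the calibration is good to about 2 mm. A picture is of the moment at which its call begins: read the wrist's pose just before it. camera_params takes no time and is no camera call; for the wrist camera it gives the pose at the moment of the call.
- manip.finish_job(): hands the job in; it is judged then, once.
Trained networks look in the newest picture that a camera, given by its name, has taken for a name from the list of things; names that differ only in an ending like _2 or _b are one class to them, and where a whole thing is asked for, a point or a joint stands for the part that bears it (a point fixed in the world has none). Each returns a list of dicts, best first, with "conf" (0 to 1); they miss things now and then, are a little off and sometimes report something else, mostly with a low value. They report only what shows in the picture. A call takes as long as a camera call.
- manip.recognise(query, camera): "at" ([x, y, z] in mm, in world coordinates, good to about 4 mm: the middle of the surface that is visible of it).
- manip.place_of(query, camera): "at" ([x, y, z] in mm, in world coordinates, good to about 4 mm: a listed point, or the origin of a listed thing).
The state is a dict: "clock": time; "joints": joint angles; "joint_vel": joint speeds; "joint_efforts": joint torques, N m; "tcp_pos": TCP position; "tcp_rot": TCP orientation; "ft_force": force on the tool from outside, world axes, zero at the start; "wrist_torque": the same for the moment, N m; "grip_width": finger opening in mm; "gripper_force": force on a finger pad.
Only numpy, scipy, OpenCV 4.12 (cv2) and the standard library are available. Lean on these libraries where they do the work, as an engineer would, in place of code of your own. Each camera call takes 0.05 s, during which the arm holds its last target. There are 200 camera calls.

TASK

Pull the block heater's tray out to its stop by the bar handle, then take the aluminium tube block by its black grip and rock it side to side in its nest, first the left end up, then the right end up, and so on until the sprung bars let it go. The tray only rests on its runners, so do not lift it along with the block, and do not disturb the things around. Finish holding the block level and still in the gripper, a finger's breadth or two clear above its nest.

Things in the scene. Friction and masses are not known exactly. Their poses are not given: they have to be found in the camera images.
- heater: fixed block heater standing on the bench, 230 mm deep (x), 260 mm wide (y), 128 mm high, open at the front, where its tray slides out; origin under its centre, -x of its frame points out of the front (the way the tray comes out), y to its left as the robot sees it. At most 0.2 rad off square with the robot
- drawer (a joint): how far the tray is out, in m: 0 shut, 0.16 at its stop; it starts shut; slides with about 3 N. The tray is of the lift-off kind: it only rests on its runners by its own weight, about 12 N, and would come up with the block
- tray_handle (a point): middle of the round steel bar handle on the tray's front: bar 12 mm thick, 110 mm long, along the heater's y; 45 mm of room between the bar's centre line and the grey front panel behind it (panel 196 mm wide, its top 25 mm above the bar's centre line); the bar is 90 mm above the bench while the tray rests on its runners, and can be pinched from above with the fingers closing along the heater's x
- nest (a point): centre of the nest's floor on the tray, 34 mm above the bench, where the block's underside rests; moves with the tray, axes as the heater's. Fences 20 mm high stand before and behind the block with 2.5 mm of play; at the left and right ends (y) stand walls 32 mm high (the rim of the nest), 65 mm from the centre. The block can tilt in it at least 0.15 rad to either side
- bar_left: round spring-loaded steel bar, 10 mm thick, along x, in the nest's left (+y) end wall; it presses on the block's left end face 22 mm above the nest floor with about 10 N and drags with about 9 N when that face slides past it, holding it at any height (a straight pull takes the tray along); an end raised by 22 mm is free. Origin: its middle
- bar_right: the same bar at the nest's right (-y) end, on the block's right end face. Rocking the block takes a moment of about 1 N m at its grip, so the grip must be held firmly (40 to 60 N). Origin: its middle
- block: loose aluminium tube block in the nest, inside the heater until the tray is pulled out: 62 mm (x) by 100 mm (y) by 45 mm high, eight 16 mm bores in its top, 0.3 to 0.5 kg; origin at the centre of its underside, z up, y along its length to its left end
- block_grip (a point): middle of the black upright grip on the block's centre, 20 mm (x) by 32 mm (y) by 36 mm high (top 81 mm, this point 64 mm above the block's underside, its foot 45 mm above it); grip it from above with the fingers closing along the block's y, so that turning the hand about the block's x tilts the block
- spare_block: spare aluminium block standing on the bench, 62 x 100 x 45 mm like the one in the tray, but with fifteen narrow bores and no grip; bystander; origin under its centre
- tube_50_1: capped 50 ml centrifuge tube standing on its cap, 38 x 38 x 115 mm, bystander; origin under its centre
- tube_50_2: a second such tube, 38 x 38 x 115 mm, bystander; origin under its centre
- tube_50_3: a third such tube, 38 x 38 x 115 mm, bystander; origin under its centre
- dish_55_07: petri dish, 55 mm across, 14 mm high, bystander; origin under its centre
- dish_55_10: another petri dish, 55 mm across, 14 mm high, bystander; origin under its centre
- marker_1: black marker pen lying on the bench, 135 mm long, 13 mm thick, bystander; origin under its centre

How it is judged (in metres and radians):
On the way, in this order (a step that is already met when the one before it is completed fails the run):
1. the tray is pulled out to its stop (value of joint drawer above 0.154 m), for 0.2 s.
2. the block, held by its grip and still in the nest, is rocked left end up by at least 2.5 degrees (angle between block's own y axis and vertical below 1.5268 rad and z of block in the frame of nest below 0.03 m and contact force between the fingers and block above 1 N), for 0.1 s.
3. the block, held by its grip and still in the nest, is rocked right end up by at least 2.5 degrees (angle between block's own y axis and vertical above 1.6148 rad and z of block in the frame of nest below 0.03 m and contact force between the fingers and block above 1 N), for 0.1 s.
At the end, for the whole second after the job is handed in: The block is held in the gripper, still, level within 8 degrees, over its nest (30 mm sideways), its underside 36 to 85 mm above the nest floor (4 to 53 mm above the rim), touching neither tray nor heater; the tray is still out 150 mm or more and down on its runners (handle within 4 mm) (contact force between the fingers and block above 1 N and z of block in the frame of nest between 0.036 and 0.085 m and horizontal distance between block and nest below 0.03 m and angle between block's own z axis and vertical below 0.14 rad and linear speed of block below 0.02 m/s and contact force between block and heater below 0.2 N and value of joint drawer above 0.15 m and height (world z) of tray_handle below 0.094 m); the arm keeps its last pose, push and grip.
It fails at once if the tray is lifted off its runners (its handle by more than 6 mm) (height (world z) of tray_handle above 0.096 m).
It fails at once if one of the bystanders is moved by more than 25 mm (distance of any of spare_block, tube_50_1, tube_50_2, tube_50_3, dish_55_07, dish_55_10, marker_1 from where it was at the start of the episode above 0.025 m).
It also fails if it takes over 50 s, if anything falls off the work surface, if the arm or the gripper's body presses on something with over 40 N, if the wrist force passes 120 N, or if a joint passes its speed limit or range.

## Working session

There is one attempt and no reset: what is moved stays moved. The work goes in short steps, Python scripts to look and compute and a tool call to move; the robot and the scene stay as the last step left them, time stands still between calls to the robot, and variables do not carry over. Pictures are saved under pics/ and viewed, at most 10 in all, crops included, and the job is handed in when it is done.

Besides the shell and the picture viewer there is one more tool, called after "Emit:" as name(argument=value, ...) on one line, values as JSON. move_arm: Moves the arm, as the interface text tells. Its arguments: {"type":"object","properties":{"steps":{"type":"array"},"force":{"type":"number"}},"required":["steps"]}

```bash
mkdir -p pics
python3 - <<'E'
from plant import manip
import cv2,numpy as np
s=manip.state();print(s,manip.hold_point_z)
for c in("scene","top"):
    cv2.imwrite(f"pics/{c}0.png",manip.grab_frame(c)[:,:,::-1])
    p=manip.camera_params(c);print(c,(-p["R"].T@p["t"]).round(),p["R"].round(3).tolist())
    for q in("heater","tray_handle","nest","spare_block","tube_50_1","dish_55_07","marker_1"):
        print(c,q,[(np.round(d["at"]).tolist(),round(d["conf"],2)) for d in manip.place_of(q,c)])
E
```

```text
{'clock': 0.0, 'joints': array([ 1.14139006,  0.33285425, -0.06466032,  1.4609474 ,  0.02157473,
        1.3499113 , -0.08852128]), 'joint_vel': array([-0.00101383,  0.00067055,  0.00057026, -0.00166518,  0.00107554,
        0.0008187 ,  0.00011217]), 'joint_efforts': array([ 5.04411992e-05, -6.23273706e+01,  2.43777141e-02, -3.89896524e+01,
       -6.13790774e-02,  3.98849894e-02,  7.92637388e-05]), 'tcp_pos': array([ 247.12277517, -573.63956846,  221.76194283]), 'tcp_rot': array([-6.92208739e-04,  9.79388923e-01,  2.01982250e-01, -1.71255973e-04]), 'ft_force': array([0.50786673, 0.14027938, 0.08246667]), 'wrist_torque': array([ 0.00068504,  0.03717654, -0.05349518]), 'gripper_force': 0.0, 'grip_width': 86.879930034567} 18.700000000000003
scene [ -4. 866. 685.] [[-0.833, -0.552, -0.015], [-0.256, 0.409, -0.876], [0.49, -0.726, -0.482]]
scene heater []
scene tray_handle [([523.0, 70.0, 4.0], 0.4)]
scene nest []
scene spare_block [([676.0, -368.0, 1.0], 0.8)]
scene tube_50_1 [([609.0, 46.0, -3.0], 0.63), ([703.0, 65.0, -2.0], 0.63), ([520.0, 71.0, -0.0], 0.44)]
scene dish_55_07 [([470.0, -322.0, -1.0], 0.66), ([562.0, -323.0, -2.0], 0.44)]
scene marker_1 [([510.0, -428.0, -1.0], 0.53), ([703.0, 63.0, -2.0], 0.29)]
top [ 416.  -77. 1340.] [[-0.023, -1.0, -0.006], [-0.987, 0.023, -0.159], [0.159, 0.002, -0.987]]
top heater [([779.0, -147.0, 1.0], 0.85)]
top tray_handle [([608.0, -124.0, 89.0], 0.97)]
top nest []
top spare_block [([668.0, -368.0, 2.0], 0.83), ([780.0, -147.0, 2.0], 0.73)]
top tube_50_1 [([521.0, 74.0, -6.0], 0.7), ([601.0, 47.0, 2.0], 0.62), ([703.0, 67.0, -3.0], 0.62)]
top dish_55_07 [([561.0, -323.0, 2.0], 0.57), ([468.0, -325.0, 2.0], 0.52)]
top marker_1 [([512.0, -428.0, 4.0], 0.67)]
```

View pics/top0.png

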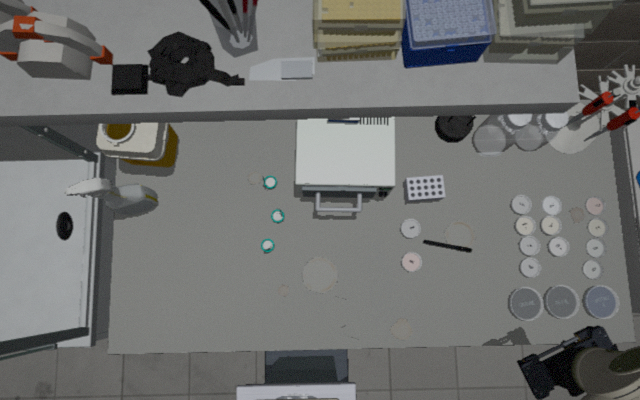

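View pics/scene0.png

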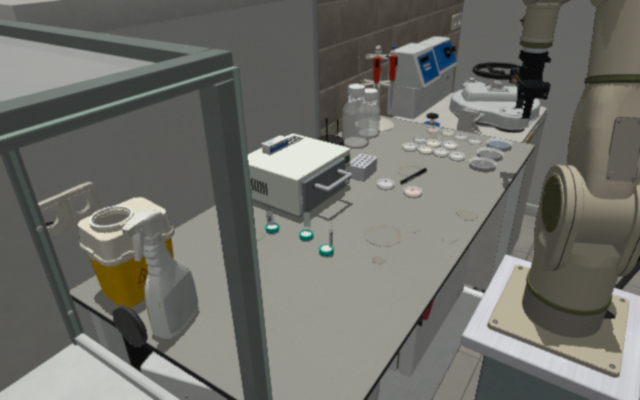

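The top view shows the heater's roof at about (345,152) and the bar handle from (316,212) to (361,210). The tubes are to its left, with the spare block and dishes to its right. The scene view agrees. Next I'll refine the yaw from the bar's pixels.

```bash
cat > h.py <<'E'
import numpy as np,cv2
from plant import manip
from scipy.spatial.transform import Rotation as Ro
def ray(p,uv,z):
    d=p["R"].T@np.linalg.inv(p["intrinsics"])@np.array([uv[0],uv[1],1.]);c=-p["R"].T@p["t"]
    return c+d*(z-c[2])/d[2]
def proj(p,X):
    c=p["R"]@np.array(X,float)+p["t"];k=p["intrinsics"]@c;return k[:2]/k[2]
def rot(): 
    q=manip.state()["tcp_rot"];return Ro.from_quat([q[1],q[2],q[3],q[0]])
def to(target,R):
    "remaining shift (units of 120mm, tool axes) and turn (units of 2pi, tool axes) from measured pose"
    s=manip.state();r=rot()
    d=r.inv().apply(np.array(target)-s["tcp_pos"])/120
    w=(r.inv()*R).as_rotvec()/(2*np.pi)
    print("t",round(s["clock"],2),"shift",d.round(3),"turn",w.round(4),"tcp",s["tcp_pos"].round(1))
def down(yawy):
    "tool pointing down, tool y along world angle yawy"
    y=np.array([np.cos(yawy),np.sin(yawy),0]);z=np.array([0,0,-1.]);x=np.cross(y,z)
    return Ro.from_matrix(np.c_[x,y,z])
def pl(q,c):
    print(c,q,[(np.round(d["at"],1).tolist(),round(d["conf"],2)) for d in manip.place_of(q,c)])
E
python3 - <<'E'
from h import *
im=cv2.imread("pics/top0.png")[105:225,280:410]
cv2.imwrite("pics/topc.png",cv2.resize(im,None,fx=5,fy=5,interpolation=cv2.INTER_CUBIC))
p=manip.camera_params("top")
for a,b,z in(((316,212),(361,210),90),((297,184),(393,188),128)):
    A,B=ray(p,a,z),ray(p,b,z);d=A-B;print(A.round(),B.round(),np.arctan2(-d[0],d[1]))
for c in (-0.134,):
    for yw in (np.pi/2,0): to([608,-124,200],down(c+yw)); to([608,-124,200],down(c+yw+np.pi))
E
```

```text
[599. -66.  90.] [ 602. -185.   90.] 0.021322332007273053
[668. -19. 128.] [ 651. -266.  128.] -0.06637499297348119
t 0.8 shift [ 4.244 -2.255  0.188] turn [ 0.      0.     -0.4139] tcp [ 247.4 -574.   222.6]
t 0.8 shift [ 4.244 -2.255  0.188] turn [ 0.     -0.      0.0861] tcp [ 247.4 -574.   222.6]
t 0.8 shift [ 4.244 -2.255  0.188] turn [ 0.      0.     -0.1639] tcp [ 247.4 -574.   222.6]
t 0.8 shift [ 4.244 -2.255  0.188] turn [ 0.     -0.      0.3361] tcp [ 247.4 -574.   222.6]
```

View pics/topc.png

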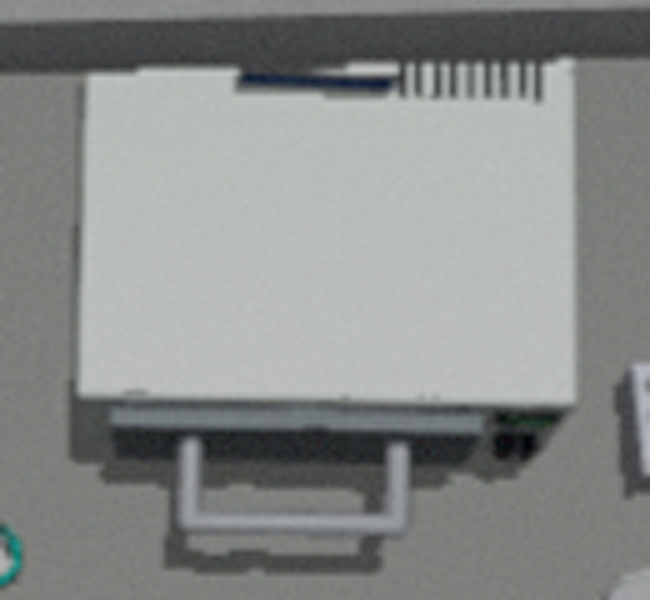

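The panel and handle sit a little left of the heater's middle. The roof's front edge runs from crop (78,396) to (577,404), so the yaw is small, around -0.04. I'll move over the handle now.

Emit:
move_arm(steps=[[0.42,-0.22,0,0,0,0,1],[0.42,-0.22,0,0,0,0,1],[0.42,-0.22,0,0,0,0,1],[0.42,-0.22,0,0,0,0,1],[0.42,-0.22,0,0,0,0,1]])

```text
clock: 1.42
tcp_pos: [427.5, -351.6, 222.9]
tcp_rot: [0.0, 0.979, 0.202, 0.0]
ft_force: [-0.4, 0.3, 0.9]
grip_width: 87.3
gripper_force: 0.0
```

Emit:
move_arm(steps=[[0.42,-0.22,0,0,0,0,0],[0.42,-0.22,0,0,0,0,0],[0.42,-0.22,0,0,0,0,0],[0.42,-0.22,0,0,0,0,0],[0.42,-0.22,0,0,0,0,0]])

```text
clock: 2.05
tcp_pos: [606.7, -130.8, 222.8]
tcp_rot: [0.0, 0.979, 0.202, 0.0]
ft_force: [-0.2, -0.6, -0.1]
grip_width: 47.2
gripper_force: 0.0
```

Emit:
move_arm(steps=[[0,0,0,0,0,-0.029,0],[0,0,0,0,0,-0.029,0],[0,0,0,0,0,-0.029,0],[0,0,0,0,0,-0.029,0],[0,0,0,0,0,-0.029,0]])

```text
clock: 2.68
tcp_pos: [605.7, -132.2, 222.6]
tcp_rot: [0.0, 0.789, 0.615, -0.0]
ft_force: [0.2, 0.1, -0.7]
grip_width: 43.7
gripper_force: 0.0
```

Emit:
move_arm(steps=[[0,0,0,0,0,-0.029,0],[0,0,0,0,0,-0.005,0],[0,0,0,0,0,0,0]])

```text
clock: 3.05
tcp_pos: [605.7, -132.2, 222.6]
tcp_rot: [0.0, 0.722, 0.692, 0.0]
ft_force: [-0.8, -1.1, 0.1]
grip_width: 43.7
gripper_force: 0.0
```

Run:
```python
from h import *
p=manip.camera_params("wrist");print((-p["R"].T@p["t"]).round(),p["R"].round(2).tolist(),manip.state()["joints"].round(2),manip.state()["grip_width"])
cv2.imwrite("pics/w1.png",manip.grab_frame("wrist")[:,:,::-1])
pl("tray_handle","wrist");pl("tray_handle","top");pl("heater","top");pl("tray_handle","scene")
to([606,-124,200],down(-0.04)); print(proj(p,[606,-124,90]),proj(p,[606,-69,90]),proj(p,[606,-179,90]))
```

```text
[610. -58. 385.] [[1.0, -0.04, -0.0], [-0.04, -0.96, 0.27], [-0.01, -0.27, -0.96]] [ 0.58  0.38 -0.57  1.45  0.2   1.37 -0.04] 43.667539359689826
wrist tray_handle [([672.5, -368.7, -2.8], 0.64), ([606.6, -126.2, 95.0], 0.6)]
top tray_handle [([607.8, -123.6, 88.9], 0.97)]
top heater [([778.8, -147.1, 1.2], 0.85)]
scene tray_handle [([523.1, 70.1, 4.1], 0.4)]
t 3.3 shift [ 0.067 -0.001  0.188] turn [ 0.      0.     -0.0001] tcp [ 605.7 -132.1  222.6]
[313.24683446 189.18814957] [310.42559384 126.15256332] [315.80503578 246.34659202]
```

View pics/w1.png

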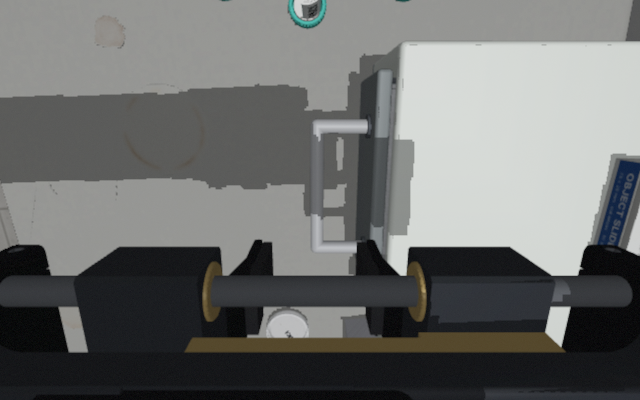

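The wrist view shows the bar from about (319,125) at its left end to (318,248) at its right end. It sits between the fingers' planes. Now the bar's axis position and yaw.

Run:
```python
from h import *
p=manip.camera_params("wrist")
A=ray(p,(319,126),90);B=ray(p,(317.5,246),90);d=A-B;print(A.round(1),B.round(1),((A+B)/2).round(1),"yaw",np.arctan2(-d[0],d[1]))
im=cv2.imread("pics/w1.png").astype(int).sum(2)
L=[]
for v in range(140,232,6):
    r=im[v,300:345]; g=np.diff(r); L.append((v,300+g.argmax(),300+g.argmin()))
print(L)
# height check: wrist ray vs top ray of bar centre
pt=manip.camera_params("top")
def ln(p,uv):
    return -p["R"].T@p["t"],(lambda d:d/np.linalg.norm(d))(p["R"].T@np.linalg.inv(p["intrinsics"])@np.array([*uv,1.]))
c1,d1=ln(p,(318,187));c2,d2=ln(pt,(280+294/5,105+523/5))
s=np.linalg.lstsq(np.c_[d1,-d2],c2-c1,rcond=None)[0];print((c1+s[0]*d1).round(1),(c2+s[1]*d2).round(1))
```

```text
[613.2 -69.1  90. ] [ 607.7 -178.6   90. ] [ 610.5 -123.8   90. ] yaw -0.04984137042494789
[(140, np.int64(317), np.int64(319)), (146, np.int64(335), np.int64(343)), (152, np.int64(335), np.int64(343)), (158, np.int64(335), np.int64(342)), (164, np.int64(336), np.int64(342)), (170, np.int64(336), np.int64(340)), (176, np.int64(310), np.int64(321)), (182, np.int64(310), np.int64(322)), (188, np.int64(335), np.int64(304)), (194, np.int64(323), np.int64(302)), (200, np.int64(322), np.int64(303)), (206, np.int64(322), np.int64(303)), (212, np.int64(310), np.int64(304)), (218, np.int64(322), np.int64(320)), (224, np.int64(311), np.int64(343)), (230, np.int64(311), np.int64(343))]
[ 610.4 -128.7   59.4] [ 608.8 -127.3   59.1]
```

Run:
```python
from h import *
to([609.5,-124,71.5],down(-0.05))
```

```text
t 3.3 shift [0.069 0.028 1.259] turn [0.     0.     0.0015] tcp [ 605.7 -132.1  222.6]
```

Emit:
move_arm(steps=[[0.069,0.028,0.1,0,0,0.0015,0],[0,0,0.35,0,0,0,0],[0,0,0.35,0,0,0,0],[0,0,0.3,0,0,0,0],[0,0,0.16,0,0,0,0]], force=40)

```text
clock: 3.92
tcp_pos: [608.3, -123.2, 68.7]
tcp_rot: [-0.001, 0.724, 0.69, -0.001]
ft_force: [-0.5, -0.5, 0.3]
grip_width: 43.7
gripper_force: 0.0
```

Emit:
move_arm(steps=[[0,0,0,0,0,0,-1],[0,0,0,0,0,0,-1],[0,0,0,0,0,0,-1],[0,0,0,0,0,0,-1]], force=40)

```text
clock: 4.42
tcp_pos: [608.4, -124.1, 71.9]
tcp_rot: [-0.001, 0.724, 0.69, -0.001]
ft_force: [-18.0, 0.6, 9.2]
grip_width: 11.7
gripper_force: 10.3
```

Emit:
move_arm(steps=[[0,-0.15,0,0,0,0,-1],[0,-0.25,0,0,0,0,-1],[0,-0.25,0,0,0,0,-1],[0,-0.25,0,0,0,0,-1]])

```text
clock: 4.92
tcp_pos: [501.9, -119.3, 72.3]
tcp_rot: [0.002, 0.724, 0.69, 0.001]
ft_force: [4.0, -1.7, 0.6]
grip_width: 10.5
gripper_force: 40.0
```

Run:
```python
from h import *
s=manip.state();print(s["ft_force"],s["tcp_pos"],s["gripper_force"],s["grip_width"])
```

```text
[ 3.98015582 -1.70170624  0.5658648 ] [ 501.93503914 -119.29448188   72.27444096] 39.997960925102234 10.514153022446415
```

Emit:
move_arm(steps=[[0,-0.22,0,0,0,0,-1],[0,-0.16,0,0,0,0,-1],[0,-0.07,0,0,0,0,-1],[0,-0.03,0,0,0,0,-1],[0,0,0,0,0,0,-1]])

```text
clock: 5.55
tcp_pos: [448.5, -116.7, 72.8]
tcp_rot: [0.004, 0.724, 0.69, 0.003]
ft_force: [17.4, -5.1, -11.2]
grip_width: 10.8
gripper_force: 40.0
```

Emit:
move_arm(steps=[[0,0.02,0.02,0,0,0,-1],[0,0,0.01,0,0,0,-1]])

```text
clock: 5.8
tcp_pos: [449.4, -116.9, 70.4]
tcp_rot: [0.003, 0.724, 0.69, 0.001]
ft_force: [-2.7, -2.0, 27.4]
grip_width: 10.7
gripper_force: 40.0
```

Run:
```python
from h import *
s=manip.state();print(s["tcp_pos"])
for q in("tray_handle","nest","block","block_grip","bar_left","bar_right"): pl(q,"top")
cv2.imwrite("pics/t2.png",cv2.resize(manip.grab_frame("top")[110:270,260:430,::-1],None,fx=3.5,fy=3.5))
```

```text
[ 449.42255671 -116.9288572    70.3931814 ]
top tray_handle [([607.8, -123.6, 88.9], 0.97)]
top nest []
top block [([705.4, 60.8, -2.2], 0.59)]
top block_grip []
top bar_left []
top bar_right []
```

View pics/t2.png

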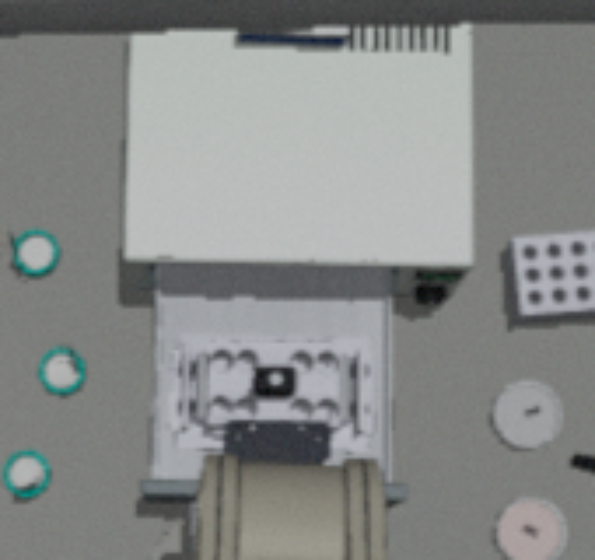

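The tray is out, with the block in the nest and its black grip at about crop (275,380). The earlier network call used an old picture. I'll release, rise and look from the wrist.

Emit:
move_arm(steps=[[0,0,-0.01,0,0,0,0],[0,0,0,0,0,0,0],[0,0,0,0,0,0,0]])

```text
clock: 6.52
tcp_pos: [446.2, -115.8, 68.7]
tcp_rot: [-0.0, 0.724, 0.69, -0.0]
ft_force: [-0.5, 0.1, -0.0]
grip_width: 33.3
gripper_force: 0.0
```

Emit:
move_arm(steps=[[0,0,-0.15,0,0,0,0],[0,0,-0.35,0,0,0,0],[0,0,-0.45,0,0,0,0.5],[0,0,-0.45,0,0,0,1],[0,0,-0.2,0,0,0,1]])

```text
clock: 7.15
tcp_pos: [447.2, -116.0, 263.7]
tcp_rot: [0.002, 0.724, 0.69, 0.001]
ft_force: [0.1, -0.1, -0.6]
grip_width: 65.9
gripper_force: 0.0
```

Run:
```python
from h import *
s=manip.state();print(s["tcp_pos"],s["joints"].round(2))
for c in("wrist","top","scene"):
    cv2.imwrite(f"pics/{c}3.png",manip.grab_frame(c)[:,:,::-1])
    for q in("tray_handle","nest","block","block_grip","bar_left","bar_right"): pl(q,c)
```

```text
[ 447.16921614 -116.00808023  263.74877333] [ 0.77 -0.03 -0.6   1.78 -0.01  1.38  0.13]
wrist tray_handle [([449.8, -118.1, 95.6], 0.88)]
wrist nest [([450.4, -119.1, 92.4], 0.48)]
wrist block [([584.8, -119.8, 32.3], 0.8)]
wrist block_grip [([582.4, -125.7, 98.8], 0.7), ([584.2, -124.7, 35.1], 0.63)]
wrist bar_left [([589.9, -69.9, 58.2], 0.62)]
wrist bar_right [([586.4, -120.9, 33.9], 0.53)]
top tray_handle [([468.8, -324.9, 3.2], 0.39)]
top nest [([582.0, -125.2, 33.8], 0.76)]
top block [([581.4, -122.6, 36.7], 0.84)]
top block_grip [([577.7, -123.0, 99.9], 0.73)]
top bar_left [([584.1, -68.5, 50.7], 0.52)]
top bar_right [([579.2, -182.0, 54.3], 0.54)]
scene tray_handle [([451.6, -119.3, 91.9], 0.84)]
scene nest [([585.0, -127.6, 34.8], 0.94)]
scene block [([584.1, -123.9, 33.6], 0.92), ([581.4, -124.6, 101.4], 0.65)]
scene block_grip [([583.2, -124.3, 100.4], 0.8)]
scene bar_left [([582.3, -68.7, 57.1], 0.51)]
scene bar_right []
```

View pics/wrist3.png

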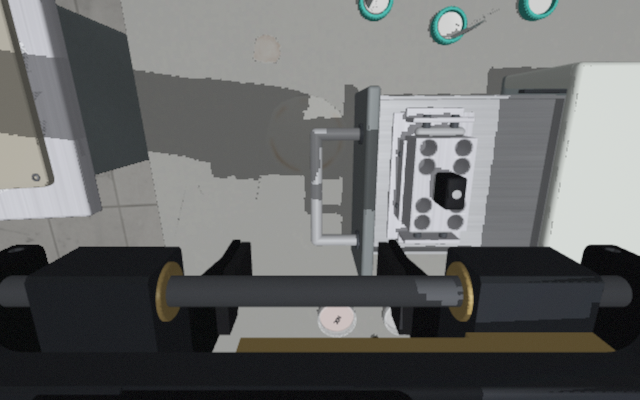

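The wrist view shows the black grip at about (450,190), the bar handle at (317,187) and the block between its walls. All three cameras agree on a grip near (582,-124,99). I'll go above it and turn so the fingers close along y.

Emit:
move_arm(steps=[[0,0.2,0,0,0,-0.028,1],[0,0,0,0,0,-0.028,1],[0,0,0,0,0,-0.028,1],[0,0,0,0,0,-0.028,1],[0,0,0,0,0,-0.028,1]])

```text
clock: 8.82
tcp_pos: [470.4, -117.2, 260.9]
tcp_rot: [0.0, 0.359, 0.933, 0.0]
ft_force: [-0.1, 1.0, -0.3]
grip_width: 86.9
gripper_force: 0.0
```

Emit:
move_arm(steps=[[0,0,0,0,0,-0.028,1],[0,0,0,0,0,-0.028,1],[0,0,0,0,0,-0.028,1],[0,0,0,0,0,-0.026,1],[0,0,0,0,0,0,1]])

```text
clock: 9.45
tcp_pos: [470.4, -117.2, 260.9]
tcp_rot: [0.0, 0.025, 1.0, -0.0]
ft_force: [-0.3, -0.2, 0.6]
grip_width: 86.9
gripper_force: 0.0
```

Run:
```python
from h import *
print(manip.state()["joints"].round(2))
to([582,-124,170],down(-0.05+np.pi/2))
```

```text
[ 0.78  0.04 -0.64  1.73  0.02  1.38  1.66]
t 9.45 shift [-0.932 -0.01   0.758] turn [-0.  0.  0.] tcp [ 470.4 -117.2  260.9]
```

Emit:
move_arm(steps=[[-0.25,0,0.15,0,0,0,1],[-0.35,-0.01,0.25,0,0,0,1],[-0.33,0,0.25,0,0,0,1],[0,0,0.1,0,0,0,1],[0,0,0,0,0,0,1]])

```text
clock: 10.07
tcp_pos: [580.9, -123.6, 170.2]
tcp_rot: [-0.001, 0.025, 1.0, 0.0]
ft_force: [-0.6, -0.6, 0.8]
grip_width: 87.4
gripper_force: 0.0
```

Run:
```python
from h import *
p=manip.camera_params("wrist");print((-p["R"].T@p["t"]).round())
cv2.imwrite("pics/w4.png",manip.grab_frame("wrist")[:,:,::-1])
for q in("block_grip","block","nest","bar_left","bar_right"): pl(q,"wrist")
to([582,-124,83],down(-0.05+np.pi/2))
for X in([582,-124,115],[587,-74,79],[577,-174,79],[582,-124,79]): print(X,proj(p,X).round())
```

```text
[ 509. -120.  333.]
wrist block_grip [([581.5, -125.0, 97.2], 0.91), ([563.4, -325.1, -3.7], 0.68)]
wrist block [([583.5, -121.7, 34.8], 0.84)]
wrist nest [([447.9, -119.4, 93.1], 0.26)]
wrist bar_left [([585.7, -73.4, 60.1], 0.81)]
wrist bar_right [([580.6, -180.4, 58.7], 0.64)]
t 10.38 shift [0.    0.002 0.744] turn [-0.0002  0.0003  0.0001] tcp [ 581.9 -124.2  172.3]
[582, -124, 115] [313. 226.]
[587, -74, 79] [377. 214.]
[577, -174, 79] [249. 208.]
[582, -124, 79] [313. 211.]
```

View pics/w4.png

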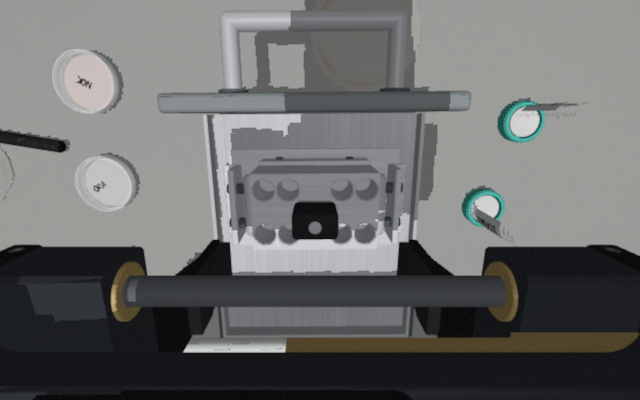

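The grip's top centre is at (315,227), against a predicted (313,226). The position and the 115 mm top height are confirmed, so I'll descend and grip.

Emit:
move_arm(steps=[[0,0,0.25,0,0,0,1],[0,0,0.25,0,0,0,1],[0,0,0.17,0,0,0,1],[0,0,0.07,0,0,0,1],[0,0,0,0,0,0,0.2]], force=60)

```text
clock: 11.0
tcp_pos: [581.9, -123.9, 82.4]
tcp_rot: [0.0, 0.024, 1.0, -0.0]
ft_force: [-0.2, -0.6, -0.4]
grip_width: 82.6
gripper_force: 0.0
```

Emit:
move_arm(steps=[[0,0,0,0,0,0,-1],[0,0,0,0,0,0,-1],[0,0,0,0,0,0,-1],[0,0,0,0,0,0,-1]])

```text
clock: 11.5
tcp_pos: [581.9, -123.9, 82.3]
tcp_rot: [0.0, 0.024, 1.0, -0.0]
ft_force: [-0.2, -0.1, -0.1]
grip_width: 45.2
gripper_force: 0.0
```

Emit:
move_arm(steps=[[0,0,0,0,0,0,-1],[0,0,0,0,0,0,-1],[0,0,0,0,0,0,-1],[0,0,0,0,0,0,-1]], force=60)

```text
clock: 12.0
tcp_pos: [581.8, -123.5, 82.2]
tcp_rot: [0.0, 0.024, 1.0, 0.0]
ft_force: [-0.1, 1.6, 0.2]
grip_width: 31.5
gripper_force: 60.0
```

```bash
cat > rock.py <<'E'
from h import *
H0=48.3  # TCP above block underside
def pose(zL,zR):  # y,z of TCP and tilt; block point 22 mm up stays at y=0
    th=np.arcsin((zL-zR)/100);m=(zL+zR)/2; h=H0-22
    return np.array([-h*np.sin(th), m+22*np.cos(0)+h*np.cos(th)-22*(1-np.cos(th))]),th
def row(a,b):
    (pa,ta),(pb,tb)=pose(*a),pose(*b); d=pb-pa
    ty=np.array([np.cos(ta),np.sin(ta)]);tz=np.array([np.sin(ta),-np.cos(ta)])
    return [0,round(d@ty/120,4),round(d@tz/120,4),round(-(tb-ta)/2/np.pi,5),0,0,-1]
def est(y0=-123.5,z0=82.2):
    s=manip.state();r=rot();ty=r.apply([0,1,0]);th=np.arcsin(ty[2])
    c=s["tcp_pos"]+r.apply([0,0,1])*H0
    print("t",round(s["clock"],2),"tilt",th.round(4),"zL",round(c[2]-34+50*np.sin(th)-(z0-H0-34),1),"zR",round(c[2]-34-50*np.sin(th)-(z0-H0-34),1),"y",(s["tcp_pos"][1]).round(1),"F",s["ft_force"].round(1),"T",s["wrist_torque"].round(2),"grip",s["grip_width"].round(1),s["gripper_force"].round())
if __name__=="__main__":
    w=[(0,0),(3.5,-.5),(7,-.5),(10.5,-.5),(13.5,-.5)]
    w2=[w[-1],(13,3),(12.5,7),(12.5,11),(12.5,15),(12.5,18),(12.5,21)]
    w3=[w2[-1],(17,20.5),(21,20),(25,20),(29,20),(33,20)]
    for L in(w,w2,w3):
        print([row(a,b) for a,b in zip(L,L[1:])])
    est()
E
python3 rock.py
```

```text
[[0, np.float64(-0.0088), np.float64(-0.0122), np.float64(-0.00637), 0, 0, -1], [0, np.float64(-0.0071), np.float64(-0.0141), np.float64(-0.00558), 0, 0, -1], [0, np.float64(-0.0067), np.float64(-0.0138), np.float64(-0.00559), 0, 0, -1], [0, np.float64(-0.0053), np.float64(-0.0116), np.float64(-0.00481), 0, 0, -1]]
[[0, np.float64(0.0107), np.float64(-0.0131), np.float64(0.00641), 0, 0, -1], [0, np.float64(0.0114), np.float64(-0.0149), np.float64(0.00718), 0, 0, -1], [0, np.float64(0.0097), np.float64(-0.0167), np.float64(0.00637), 0, 0, -1], [0, np.float64(0.009), np.float64(-0.0165), np.float64(0.00637), 0, 0, -1], [0, np.float64(0.0063), np.float64(-0.0122), np.float64(0.00478), 0, 0, -1], [0, np.float64(0.0059), np.float64(-0.012), np.float64(0.00479), 0, 0, -1]]
[[0, np.float64(-0.0124), np.float64(-0.0169), np.float64(-0.00797), 0, 0, -1], [0, np.float64(-0.0104), np.float64(-0.0145), np.float64(-0.00716), 0, 0, -1], [0, np.float64(-0.0086), np.float64(-0.0163), np.float64(-0.00637), 0, 0, -1], [0, np.float64(-0.008), np.float64(-0.016), np.float64(-0.00638), 0, 0, -1], [0, np.float64(-0.0074), np.float64(-0.0156), np.float64(-0.00641), 0, 0, -1]]Traceback (most recent call last):
  File "rock.py", line 20, in <module>
    est()
    ~~~^^
  File "rock.py", line 13, in est
    print("t",round(s["clock"],2),"tilt",th.round(4),"zL",round(c[2]-34+50*np.sin(th)-(z0-H0-34),1),"zR",round(c[2]-34-50*np.sin(th)-(z0-H0-34),1),"y",(s["tcp_pos"][1]).round(1),"F",s["ft_force"].round(1),"T",s["wrist_torque"].round(2),"grip",s["grip_width"].round(1),s["gripper_force"].round())
                                                                                                                                                                                                                                                   ^^^^^^^^^^^^^^^^^^^^^
AttributeError: 'float' object has no attribute 'round'
```

Emit:
move_arm(steps=[[0,-0.009,-0.012,-0.0064,0,0,-1],[0,-0.007,-0.014,-0.0056,0,0,-1],[0,-0.007,-0.014,-0.0056,0,0,-1],[0,-0.005,-0.012,-0.0048,0,0,-1],[0,0,0,0,0,0,-1]])

```text
clock: 12.62
tcp_pos: [581.6, -129.0, 88.4]
tcp_rot: [0.002, 0.025, 0.997, 0.07]
ft_force: [-0.4, -3.3, 2.8]
grip_width: 31.6
gripper_force: 60.0
```

```bash
sed -i 's/s\["grip_width"\].round(1),s\["gripper_force"\].round()/round(float(s["grip_width"]),1),round(float(s["gripper_force"]))/' rock.py; python3 -c "
from rock import *
est()"
```

```text
t 12.62 tilt 0.1407 zL 13.7 zR -0.4 y -129.0 F [-0.4 -3.3  2.8] T [-1.46  0.2   0.22] grip 31.6 60
```

Emit:
move_arm(steps=[[0,0.011,-0.013,0.0064,0,0,-1],[0,0.011,-0.015,0.0072,0,0,-1],[0,0.01,-0.016,0.0064,0,0,-1]])

```text
clock: 13.0
tcp_pos: [581.7, -122.9, 93.5]
tcp_rot: [0.0, 0.024, 1.0, 0.006]
ft_force: [1.6, -1.2, -5.9]
grip_width: 31.5
gripper_force: 60.0
```

```bash
python3 -c "
from rock import *
est()
im=manip.grab_frame('scene')[:,:,::-1];pl('block','scene');pl('tray_handle','scene')
p=manip.camera_params('scene');u,v=proj(p,[582,-124,80]).astype(int);print(u,v)
cv2.imwrite('pics/s5.png',cv2.resize(im[v-50:v+50,u-65:u+65],None,fx=6,fy=6,interpolation=cv2.INTER_CUBIC))"
```

```text
t 13.0 tilt 0.0128 zL 12.0 zR 10.7 y -122.9 F [ 1.6 -1.2 -5.9] T [ 0.23 -0.54 -0.1 ] grip 31.5 60
scene block [([583.2, -123.3, 45.9], 0.97)]
scene tray_handle [([449.6, -115.4, 95.3], 0.57)]
346 186
```

View pics/s5.png

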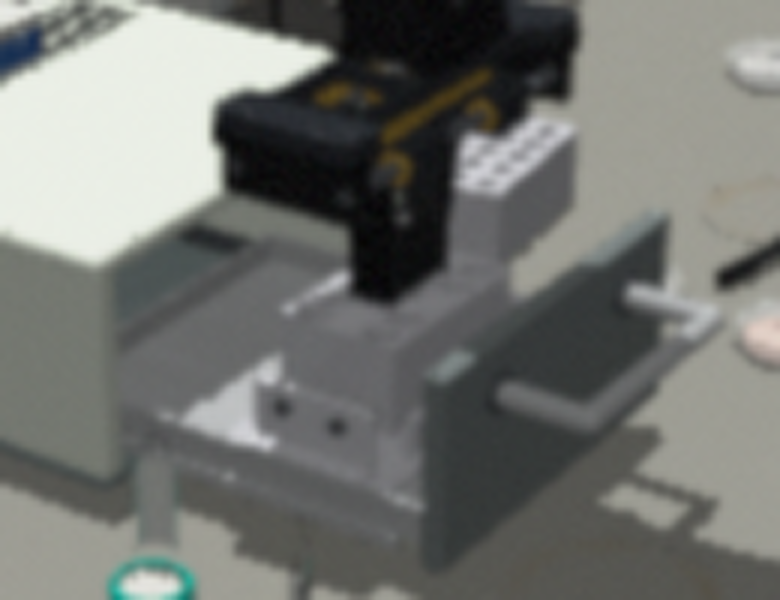

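The scene view shows the block raised about 12 mm with the tray still on its runners; the network puts the block's z at 45.9. Next is right end up.

Emit:
move_arm(steps=[[0,0.009,-0.015,0.0064,0,0,-1],[0,0.006,-0.011,0.0048,0,0,-1],[0,0.006,-0.011,0.0048,0,0,-1],[0,0,0,0,0,0,-1]])

```text
clock: 13.65
tcp_pos: [581.7, -120.5, 98.0]
tcp_rot: [-0.001, 0.024, 0.999, -0.043]
ft_force: [1.0, 0.9, -7.5]
grip_width: 31.5
gripper_force: 60.0
```

```bash
python3 -c "
from rock import *
est()
L=[(12,20.5),(16,19.5),(20,19),(24,19),(28,19),(31,19)]
print(np.array([row(a,b) for a,b in zip(L,L[1:])])[:,1:4])"
```

```text
t 13.65 tilt -0.0855 zL 11.7 zR 20.2 y -120.5 F [ 1.   0.9 -7.5] T [ 1.02 -0.47 -0.13] grip 31.5 60
[[-0.0121  -0.0127  -0.00797]
 [-0.0104  -0.0145  -0.00716]
 [-0.0086  -0.0163  -0.00637]
 [-0.008   -0.016   -0.00638]
 [-0.0055  -0.0118  -0.0048 ]]
```

Emit:
move_arm(steps=[[0,-0.012,-0.012,-0.008,0,0,-1],[0,-0.01,-0.014,-0.0072,0,0,-1],[0,-0.009,-0.016,-0.0064,0,0,-1],[0,0,0,0,0,0,-1]])

```text
clock: 14.15
tcp_pos: [581.6, -125.9, 103.9]
tcp_rot: [0.001, 0.025, 0.999, 0.025]
ft_force: [-1.7, 1.7, 0.6]
grip_width: 31.7
gripper_force: 60.1
```

```bash
python3 -c "
from rock import *
est()"
```

```text
t 14.15 tilt 0.0507 zL 24.3 zR 19.3 y -125.9 F [-1.7  1.7  0.6] T [1.29 0.49 0.13] grip 31.7 60
```

```bash
python3 -c "
from rock import *
L=[(24,19),(28,19),(28,22),(28,25),(28,28)]
print(np.array([row(a,b) for a,b in zip(L,L[1:])])[:,1:4])"
```

```text
[[-0.008   -0.016   -0.00638]
 [ 0.0078  -0.0128   0.00479]
 [ 0.0073  -0.0126   0.00478]
 [ 0.007   -0.0125   0.00478]]
```

Emit:
move_arm(steps=[[0,-0.008,-0.016,-0.0064,0,0,-1],[0,0,0,0,0,0,-1],[0,0.008,-0.013,0.0048,0,0,-1],[0,0,0,0,0,0,-1]])

```text
clock: 14.65
tcp_pos: [581.8, -124.5, 107.0]
tcp_rot: [0.001, 0.023, 0.999, 0.029]
ft_force: [-0.1, 5.3, -3.2]
grip_width: 31.6
gripper_force: 60.0
```

```bash
python3 -c "
from rock import *
est()"
```

```text
t 14.65 tilt 0.0589 zL 27.8 zR 21.9 y -124.5 F [-0.1  5.3 -3.2] T [ 1.54 -0.2  -0.03] grip 31.6 60
```

Emit:
move_arm(steps=[[0,0.007,-0.013,0.0048,0,0,-1],[0,0.007,-0.012,0.0048,0,0,-1],[0,0,-0.03,0,0,0,-1],[0,0,0,0,0,0,-1]])

```text
clock: 15.15
tcp_pos: [582.0, -124.8, 114.1]
tcp_rot: [0.0, 0.025, 1.0, -0.0]
ft_force: [0.2, -0.2, -4.3]
grip_width: 31.7
gripper_force: 60.0
```

```bash
python3 -c "
from rock import *
est()
manip.grab_frame('scene');pl('block','scene');pl('tray_handle','scene')"
```

```text
t 15.15 tilt -0.0008 zL 31.8 zR 31.9 y -124.8 F [ 0.2 -0.2 -4.3] T [ 0.07 -0.11 -0.  ] grip 31.7 60
scene block [([583.4, -125.6, 66.9], 0.97), ([607.9, 44.3, -1.4], 0.27)]
scene tray_handle [([448.5, -115.9, 93.4], 0.82), ([508.8, -430.3, -0.5], 0.69), ([521.1, 72.2, 1.4], 0.56)]
```

Both bars have let go: the force is just the block's weight and the moment is about zero. I'll lift to about 57 mm.

Emit:
move_arm(steps=[[0,0,-0.06,0,0,0,-1],[0,0,-0.09,0,0,0,-1],[0,0,-0.06,0,0,0,-1],[0,0,0,0,0,0,-1],[0,0,0,0,0,0,-1]])

```text
clock: 15.92
tcp_pos: [581.7, -124.0, 138.7]
tcp_rot: [-0.0, 0.024, 1.0, -0.0]
ft_force: [-1.2, 0.1, -5.0]
grip_width: 31.7
gripper_force: 60.0
```

```bash
python3 -c "
from rock import *
est()
im=manip.grab_frame('scene')[:,:,::-1];pl('block','scene');pl('tray_handle','scene');pl('nest','scene')
cv2.imwrite('pics/s6.png',cv2.resize(im[136:236,281:411],None,fx=6,fy=6,interpolation=cv2.INTER_CUBIC))"
```

```text
t 15.93 tilt -0.0001 zL 56.5 zR 56.5 y -124.0 F [-1.2  0.1 -5. ] T [ 0.12 -0.11 -0.01] grip 31.7 60
scene block [([583.5, -124.4, 90.0], 0.87)]
scene tray_handle [([451.2, -116.4, 90.3], 0.98), ([581.8, -123.8, 155.7], 0.23)]
scene nest [([584.2, -125.2, 34.5], 0.7)]
```

View pics/s6.png

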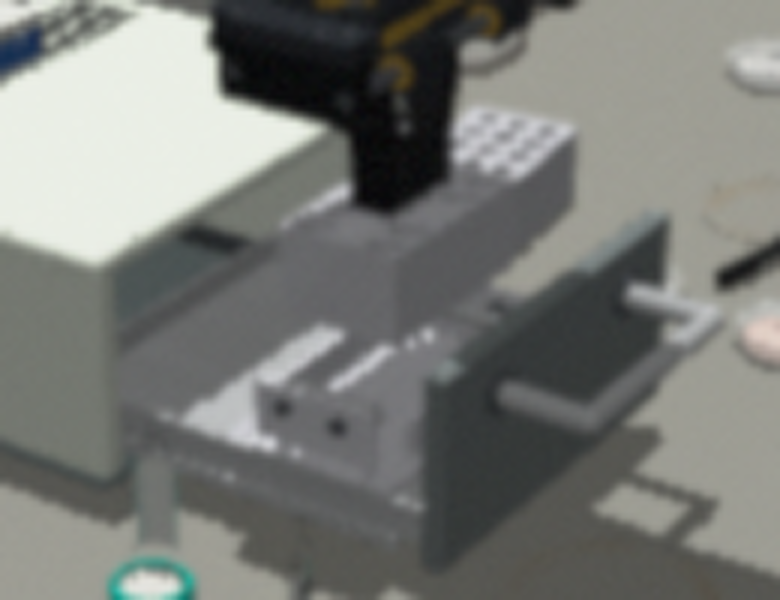

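The block hangs level about 56 mm over the nest floor. The tray is down and in the same place as before. Handing in.

```bash
python3 -c "
from plant import manip
print(manip.finish_job())"
```

```text
the job is handed in; nothing more can be done
None
```

I pulled the tray to its stop, rocked the block free (left end up, then right, then left again) and handed the job in at about 16 s of the 50 s. The block is held level and still about 56 mm above the nest floor, with the tray down on its runners; no verdict on the judging came back.

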